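Tilt the angle gauge on the rail to its index

TASK

Clear the black rubber stopper off the grey support block into the grey tray. Then take the angle gauge by its grey plastic grip, gently seat the V notch of its foot on the block's round rail, and rock it sideways on the rail until its hanging pointer has settled in the gap between the two small index tabs. Finish holding it just so: do not let go, keep the foot resting on the rail, and leave everything else on the bench where it stands.

Things in the scene. Friction and masses are not known exactly. Their poses are not given: they have to be found in the camera images.
- support: Fixed grey block, 110 mm (its x) by 136 mm (its y), flat deck 25 mm high. Along its x through the middle runs a level round steel rail, 20 mm in diameter, 90 mm long, axis 55 mm above the bench (top 65 mm), on a 10 mm thick web. Origin: centre of the underside; z up, x roughly away from the robot (turned up to 0.3 rad), y left.
- rail_mid (a point): Middle of the rail, on the rail's axis, 55 mm above the bench; axes as the support block's.
- stopper_mid (a point): Black rubber stopper, a short taper plug 28 mm in diameter at the top and 24 mm tall, standing on the deck of the support block on the block's +y side of the rail, about 36 to 44 mm from the rail's axis. The point is its centre, half-way up (37 mm above the bench at the start).
- stopper: The same rubber stopper; origin at the centre of its underside.
- tray: Fixed grey open tray, 120 x 120 mm outside, 40 mm high, walls and floor 4 mm thick, standing on the 6 mm thick grey draining mat. Origin: centre of the underside.
- gauge_grip (a point): Centre of the gauge's grey plastic grip, 24 mm (x) by 26 mm (y) by 54 mm high (133 to 187 mm above the gauge's underside; this point 160 mm). Axes are the gauge's: z up; the dial faces -x, to the robot (turned up to 0.35 rad); y left. Upright on the bench at the start. It lies 156 mm above and 3 mm behind (+x) gauge_notch. Below: round dial, 94 mm across, top at 131 mm.
- gauge: The whole angle gauge, 187 mm tall, about 0.33 kg, standing on a foot 50 mm (x) by 64 mm (y). Origin at the centre of the underside of the foot, axes as at gauge_grip.
- gauge_notch (a point): Point in the gauge 3.9 mm above its underside, in the middle of the V notch, which runs along the gauge's x through the foot, with walls at 45 degrees, 36 mm wide at its mouth and 18 mm deep. When the foot is seated on the rail with both walls touching, this point lies on the rail's axis, at any tilt, and the gauge turns about it.
- pointer (a joint): Angle of the freely hanging pointer on the dial, rad, about the gauge's x: 0 with the gauge upright, positive with the tip on the gauge's +y side. It hangs plumb, so it equals minus the gauge's roll about its x: leaning the grip to the gauge's +y side by a makes it read +a. Swings about three times a second, dies down in a second or two.
- index (a joint): Angle of the index on the same scale, rad: middle of the gap between its two tabs, 0.17 to 0.40, always towards +y. Stiffly clamped; it stays where it is set. The pointer must come to the same value.
- pointer_tip (a point): Tip of the thin black pointer (2 mm wide), 38 mm from the pivot at the dial's centre (84 mm above the foot's underside).
- index_gap (a point): Middle of the gap (8 mm wide) between the two small dark steel index tabs (each 5.5 x 10 mm), 38 mm from the same pivot, in the plane of the pointer.
- timer: Bystander: white timer, 70 x 62 x 18 mm, loose on the bench.
- marker: Bystander: marker pen, 136 mm long, lying near the front edge of the bench.
- petri: Bystander: flat round dish, 69 mm across, 16 mm high.
- bench_stopper: Bystander: white rubber stopper on the bench, 34 mm across, 26 mm high.
- beaker: Bystander: glass beaker, 62 mm across, 80 mm high.
- amber_bottle: Bystander: small amber bottle, 44 mm across, 101 mm high.

How it is judged:
By the outcome, as a careful person would: the job done as asked, in the order asked, and still so for the second after the job is handed in, while the arm keeps its last pose, push and grip.
It also fails if it takes over 58 s, if anything falls off the work surface, if the arm or the gripper's body presses on something with over 40 N, if the wrist force passes 120 N, or if a joint passes its speed limit or range.

ROBOT

A 7-joint arm with a two-finger parallel gripper is mounted at the origin on a cart in front of the work surface, level with it; the furniture and walls round the work are solid. World frame = base frame: x ahead of the robot, y to its left, z up, the work surface at z = 0. Lengths are in m, angles in rad, forces in N, time in s.
With the tool pointing down it reaches from about 0.4 to 0.85 m from the base axis. Payload 4.5 kg.
Tool frame: the origin (TCP) lies where the fingers leave the gripper's body, on its centre line; the fingertips stand 64 mm ahead of it and the grasp point (between the pads) lies 45 mm ahead of it; z points along the fingers, y is the direction in which the jaws open and shut (so a half turn about z gives the same grasp; the last joint's range is limited). The gripper opens to 88 mm and grips with 3 to 60 N. Pads are 18 mm wide; open, the fingers measure 123 mm over their backs; the gripper's body (75 mm by 187 mm) begins 45 mm behind the grasp point.
Start: joints at [-1.083, 0.689, -0.195, 1.565, 0.157, 0.902, -0.215], TCP at [0.274, 0.562, 0.303] pointing down, gripper open.
Joint ranges: [-3.01, 3.01], [-0.46, 2.08], [-1.47, 1.51], [0.13, 2.56], [-1, 4.14], [0.04, 2.09], [-2.66, 2.66]. Speed limits (rad/s): [2.57, 2.57, 3.14, 3.14, 3.14, 3.14, 3.14].

INTERFACE

Orientations are given as a unit quaternion [x, y, z, w].
In Python, from plant import monitor, snapshot, workorder, finder gives the robot as it stands.
- The arm moves only by the tool carry_out, never from a script. Its argument "motion" is one flat list of numbers, 6 for each row, row after row: the shift along the tool's x, y, z in cm, then the turn, a rotation vector about the tool's x, y, z in rad. In form: [x, y, z, rx, ry, rz, x, y, z, rx, ry, rz, ...]. A call has 1 to 8 rows; each row shifts and turns the commanded pose from where the row before left it, along the tool's axes as they then stand; what a row does not reach is not made up. A row lasts 1/8 s, in which the tool goes at most 62.5 mm and 10.7 degrees, less where a joint would pass 70% of its speed; a pose out of reach is approached as far as the arm can. A call with a gripper value outside its range is refused whole. "hand" is the finger opening in cm, from 0 to 8.81, set as the call begins (left out, the last holds). The fingers move at their own pace and stop on an object; "grip_force" is the grip in N (left out, the last holds). Time passes only in rows, so rows that do not move let the fingers close. It gives the time, the measured TCP pose, the force and the opening at its end, in the units of the state.
- monitor.get_state(): the state, without advancing time (a new reading comes with each control period).
- snapshot(name): name is "scene" or "top" or "wrist"; returns a dict with "frame" (420x560x3 uint8, red, green, blue), "range_z" (420x560 float32, m along the optical axis (not along the pixel's ray), 0 where there is no reading), "fx", "fy", "cx", "cy" (pixels), "rvec" (rotation vector, rad) and "tvec" (3), from world to camera coordinates, as OpenCV has them; the wrist camera has in their place "hand_eye" (4x4, takes a point from camera to tool coordinates, whose origin is the TCP and whose axes are the flange's). Camera axes: x right, y down, z forward; pixel columns grow to the right and rows downward; lengths in m; the calibration is good to about 2 mm. The wrist camera is an equidistant fisheye: a pixel r from the principal point sees the ray r / f radians off the axis. A picture is of the moment at which its call begins: read the wrist's pose just before it.
- workorder.finish_job(): hands the job in, once; it reports no verdict.
Trained networks look in a picture, given as the dict that the camera call returned (one of the last four; its "shot" number tells which), for a name from the list of things; names that differ only in an ending like _2 or _b are one class to them, and where a whole thing is asked for, a point or a joint stands for the part that bears it (a point fixed in the world has none). Each returns a list of dicts, best first, with "p" (0 to 1); they miss things now and then, are a little off and sometimes report something else, mostly with a low value. They report only what shows in the picture. A call takes as long as a camera call.
- finder.masks_of(picture, thing): "pixels" (420x560 bool, what is visible of it) and "extent" ([left, top, right, bottom] in pixels, round what is visible of it).
The state is a dict: "clock": time; "q": joint angles; "qd": joint speeds; "joint_torque": joint torques, N m; "tool_pos": TCP position; "eef_rot": TCP orientation; "contact_force": force on the tool from outside, world axes, zero at the start; "moment": the same for the moment, N m; "opening": opening from 0.0 (shut) to 1.0 (fully open).
Only numpy, scipy, OpenCV 4.12 (cv2) and the standard library are available. Lean on these libraries where they do the work, as an engineer would, in place of code of your own. Each camera call takes 0.05 s, during which the arm holds its last target. There are 200 camera calls.

## Working session

There is one attempt and no reset: what is moved stays moved. The work goes in short steps, Python scripts to look and compute and a tool call to move; the robot and the scene stay as the last step left them, time stands still between calls to the robot, and variables do not carry over. Pictures are saved under pics/ and viewed, about 8 in all and at most 12, crops included, and the job is handed in when it is done.

Besides the shell and the picture viewer there is one more tool, called after "Request:" as name(argument=value, ...), one argument or row to a line, values as JSON. carry_out: Moves the arm, as the interface text tells. Its arguments: {"type":"object","properties":{"motion":{"type":"array"},"hand":{"type":"number"},"grip_force":{"type":"number"}},"required":["motion"]}

```bash
ls; mkdir -p pics; cat > h.py <<'E'
import numpy as np, cv2
from scipy.spatial.transform import Rotation as R
from plant import monitor, snapshot, workorder, finder
def save(p,name,crop=None,scale=1):
    im=p["frame"][...,::-1]
    if crop: l,t,r,b=crop; im=im[t:b,l:r]
    if scale!=1: im=cv2.resize(im,None,fx=scale,fy=scale,interpolation=cv2.INTER_CUBIC)
    cv2.imwrite("pics/"+name+".png",im)
def cloud(p,mask):
    v,u=np.nonzero(mask&(p["range_z"]>0)); z=p["range_z"][v,u]
    c=np.stack([(u-p["cx"])/p["fx"]*z,(v-p["cy"])/p["fy"]*z,z],1)
    Rm=R.from_rotvec(np.ravel(p["rvec"])).as_matrix()
    return (c-np.ravel(p["tvec"]))@Rm   # world
def find(p,n):
    try: r=finder.masks_of(p,n)
    except Exception as e: print(n,e); return None
    return r[0] if r else None
E
python3 - <<'E'
from h import *
s=monitor.get_state(); print({k:np.round(v,3) for k,v in s.items()})
for cam in("scene","top"):
    p=snapshot(cam); save(p,cam+"0")
    print(cam,p["fx"],p["rvec"],p["tvec"])
    for n in["support","stopper","tray","gauge","gauge_grip","timer","marker","petri","bench_stopper","beaker","amber_bottle"]:
        m=find(p,n)
        if m is None: print(n,None);continue
        c=cloud(p,m["pixels"]); 
        print(n,round(m["p"],2),m["extent"],len(c),np.round(np.median(c,0),3),np.round(np.percentile(c,2,axis=0),3),np.round(np.percentile(c,98,axis=0),3))
E
```

```text
pics
{'clock': np.float64(0.0), 'q': array([-1.083,  0.69 , -0.195,  1.566,  0.157,  0.903, -0.215]), 'qd': array([-0.   ,  0.   , -0.   , -0.001, -0.   ,  0.001,  0.   ]), 'joint_torque': array([ 0.0000e+00, -5.2757e+01, -1.2670e+00, -1.5342e+01, -5.3000e-02,
        7.0000e-03,  0.0000e+00]), 'tool_pos': array([0.274, 0.561, 0.302]), 'eef_rot': array([ 0.225,  0.974, -0.001, -0.   ]), 'contact_force': array([ 0.093, -0.786,  0.391]), 'moment': array([-0.027, -0.007,  0.042]), 'opening': np.float64(1.0)}
scene 413.8919215268995 [ 2.25786289 -0.90254627  0.35802753] [-0.4439341   0.34218327  0.89029092]
support 0.77 [273.9, 230.3, 332.7, 290.3] 1924 [ 0.548 -0.157  0.025] [ 0.498 -0.216  0.007] [ 0.612 -0.079  0.065]
stopper 0.41 [295.6, 235.7, 306.8, 243.5] 86 [ 0.582 -0.113  0.048] [ 0.575 -0.123  0.029] [ 0.596 -0.1    0.052]
tray 0.97 [180.3, 153.6, 235.2, 195.0] 1512 [0.576 0.279 0.019] [0.508 0.206 0.007] [0.634 0.335 0.047]
gauge 0.86 [339.5, 283.9, 381.6, 347.5] 1510 [ 0.5   -0.367  0.081] [ 0.476 -0.399  0.013] [ 0.518 -0.328  0.188]
gauge_grip None
timer 0.66 [389.3, 261.1,
[... 1173 characters left out ...]
6 -0.325  0.19 ]
gauge_grip 0.56 [369.3, 224.9, 408.2, 244.8] 467 [ 0.508 -0.355  0.032] [ 0.48  -0.421 -0.002] [ 0.536 -0.325  0.19 ]
timer 0.76 [372.1, 157.6, 387.6, 188.1] 412 [ 0.714 -0.356  0.016] [ 0.679 -0.386  0.008] [ 0.747 -0.326  0.022]
marker 0.75 [199.3, 263.3, 240.5, 273.4] 220 [0.402 0.148 0.015] [0.395 0.085 0.009] [0.412 0.214 0.021]
petri 0.91 [231.2, 160.0, 255.1, 177.8] 366 [0.716 0.081 0.022] [0.685 0.05  0.014] [0.746 0.112 0.028]
bench_stopper None
beaker 0.75 [150.3, 148.4, 175.0, 169.8] 401 [0.742 0.331 0.042] [0.708 0.294 0.003] [0.765 0.351 0.087]
amber_bottle 0.72 [279.8, 151.1, 290.9, 165.5] 202 [ 0.732 -0.05   0.077] [ 0.718 -0.072  0.008] [ 0.753 -0.029  0.105]
```

```bash
python3 - <<'E'
from h import *
P={c:snapshot(c) for c in("scene","top")}
a=cv2.resize(P["scene"]["frame"][120:370,150:450],None,fx=2,fy=2); b=cv2.resize(P["top"]["frame"][140:280,140:420],None,fx=2.14,fy=2.14)
cv2.imwrite("pics/a.png",a[...,::-1]); cv2.imwrite("pics/b.png",b[...,::-1])
A=[];G=[];S=[]
for c,p in P.items():
    full=cloud(p,np.ones((420,560),bool))
    d=full[(abs(full[:,0]-.56)<.1)&(abs(full[:,1]+.145)<.11)]
    rail=d[(d[:,2]>.0585)&(d[:,2]<.07)&(np.hypot(d[:,0]-.59,d[:,1]+.111)>.025)]
    m=rail[:,:2].mean(0);u,s,vt=np.linalg.svd(rail[:,:2]-m); v=vt[0]*np.sign(vt[0,0]); t=(rail[:,:2]-m)@v
    print(c,"rail",len(rail),m,np.arctan2(v[1],v[0]),np.percentile(t,[1,99]), np.percentile(rail[:,2],95))
    deck=d[(d[:,2]>.02)&(d[:,2]<.030)].astype(np.float32)
    print("deck",len(deck),cv2.minAreaRect(deck[:,:2]),np.median(deck[:,2]))
    st=d[(np.hypot(d[:,0]-.59,d[:,1]+.111)<.025)&(d[:,2]>.044)&(d[:,2]<.056)]
    print("stop",len(st),cv2.minEnclosingCircle(st[:,:2].astype(np.float32)),np.median(st[:,2]),np.median(st,0))
    g=full[(abs(full[:,0]-.5)<.07)&(abs(full[:,1]+.36)<.09)]
    gr=g[g[:,2]>.14]; tp=g[g[:,2]>.18]
    print("grip",len(gr),cv2.minAreaRect(gr[:,:2].astype(np.float32)),"top",len(tp),cv2.minAreaRect(tp[:,:2].astype(np.float32)),np.median(tp[:,2]))
    di=g[(g[:,2]>.045)&(g[:,2]<.125)]
    if len(di)>50:
        m=np.median(di,0);k=di-m; k=k[np.abs(k[:,:2]).max(1)<.06]; u,s,vt=np.linalg.svd(k,full_matrices=False); print("dial",len(di),m,vt[2],s/np.sqrt(len(k)))
    ft=g[(g[:,2]>.005)&(g[:,2]<.03)]
    print("foot",len(ft),cv2.minAreaRect(ft[:,:2].astype(np.float32)))
E
```

```text
scene rail 216 [ 0.5606534  -0.14507255] -0.2543300104826121 [-0.04318594  0.0444108 ] 0.06645700618244363Traceback (most recent call last):
  File "<stdin>", line 13, in <module>
cv2.error: OpenCV(4.12.0) /io/opencv/modules/imgproc/src/convhull.cpp:143: error: (-215:Assertion failed) total >= 0 && (depth == CV_32F || depth == CV_32S) in function 'convexHull'
```

View pics/a.png

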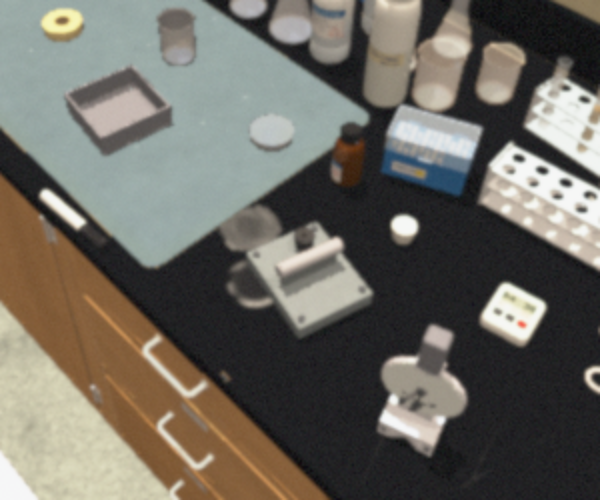

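View pics/b.png

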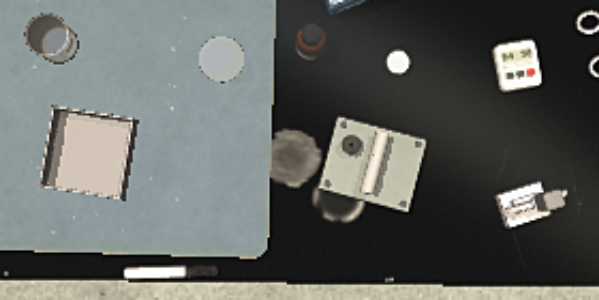

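Scene crop: the support is at about (310,280) with the stopper behind-left of the rail at (305,237). The gauge stands at (420,390) facing the camera, and the tray is at (118,108). The top crop agrees: stopper (352,145), tray (88,153).

```bash
python3 - <<'E'
from h import *
f32=lambda a:np.ascontiguousarray(a,dtype=np.float32)
for c in("scene","top"):
    p=snapshot(c)
    full=cloud(p,np.ones((420,560),bool))
    d=full[(abs(full[:,0]-.56)<.1)&(abs(full[:,1]+.145)<.11)]
    rail=d[(d[:,2]>.0585)&(d[:,2]<.07)&(np.hypot(d[:,0]-.59,d[:,1]+.111)>.025)]
    m=rail[:,:2].mean(0);u,s,vt=np.linalg.svd(rail[:,:2]-m); v=vt[0]*np.sign(vt[0,0]); t=(rail[:,:2]-m)@v
    print(c,"rail",len(rail),m,np.arctan2(v[1],v[0]),np.percentile(t,[1,99]), np.percentile(rail[:,2],95))
    deck=d[(d[:,2]>.02)&(d[:,2]<.030)]
    print("deck",len(deck),cv2.minAreaRect(f32(deck[:,:2])),np.median(deck[:,2]))
    st=d[(np.hypot(d[:,0]-.59,d[:,1]+.111)<.025)&(d[:,2]>.044)&(d[:,2]<.056)]
    print("stop",len(st),cv2.minEnclosingCircle(f32(st[:,:2])),np.median(st,0))
    g=full[(abs(full[:,0]-.5)<.07)&(abs(full[:,1]+.36)<.09)]
    gr=g[g[:,2]>.14]; tp=g[g[:,2]>.18]
    print("grip",len(gr),cv2.minAreaRect(f32(gr[:,:2])),gr.mean(0),"top",len(tp),cv2.minAreaRect(f32(tp[:,:2])),np.median(tp,0))
    di=g[(g[:,2]>.045)&(g[:,2]<.125)]
    if len(di)>50:
        m=np.median(di,0);k=di-m; k=k[np.abs(k[:,:2]).max(1)<.06]; u,s,vt=np.linalg.svd(k,full_matrices=False); print("dial",len(di),m,vt[2],s/np.sqrt(len(k)))
    ft=g[(g[:,2]>.005)&(g[:,2]<.03)]
    if len(ft):print("foot",len(ft),cv2.minAreaRect(f32(ft[:,:2])))
    save(p,"g_"+c,[330,270,390,355] if c=="scene" else [280,190,345,245],8)
E
```

```text
scene rail 223 [ 0.56072919 -0.14522712] -0.25404177775636044 [-0.04389656  0.04440365] 0.06632281736872088
deck 1421 ((0.5616987943649292, -0.14318938553333282), (0.13834011554718018, 0.11199639737606049), 76.10059356689453) 0.0250134086670202
stop 75 ((0.5878850817680359, -0.11007790267467499), 0.013886714354157448) [ 0.58669283 -0.1107213   0.04848236]
grip 299 ((0.5081709027290344, -0.3630376160144806), (0.026381216943264008, 0.026045193895697594), 18.89516830444336) [ 0.50245556 -0.36546111  0.17339766] top 153 ((0.5082392692565918, -0.3628700375556946), (0.02499091997742653, 0.026477083563804626), 22.253503799438477) [ 0.50595221 -0.36402585  0.18633767]
dial 774 [ 0.50446882 -0.36573589  0.08828282] [ 0.94709068  0.31970774 -0.02839384] [0.02481153 0.02126332 0.00202142]
foot 445 ((0.5002827048301697, -0.3985467851161957), (0.07765859365463257, 0.12537571787834167), 32.874874114990234)
top rail 162 [ 0.56295659 -0.1430365 ] -0.2459587985421186 [-0.04316934  0.04459947] 0.0684294784837323
deck 1168 ((0.5639442801475525, -0.14346767961978912), (0.13602451980113983, 0.10996752232313156), 75.67921447753906) 0.025296631158178637
stop 60 ((0.5901621580123901, -0.11042331904172897), 0.01371145248413086) [ 0.59039625 -0.11082747  0.04903501]
grip 117 ((0.5096343755722046, -0.3617134690284729), (0.024312110617756844, 0.027686990797519684), 18.635265350341797) [ 0.50950825 -0.35929105  0.17852784] top 82 ((0.5100546479225159, -0.3626940846443176), (0.023675203323364258, 0.025064092129468918), 17.31952667236328) [ 0.51012426 -0.36172435  0.18598145]
dial 73 [ 0.50609295 -0.3438314   0.09276484] [-0.94257212 -0.32646208 -0.07057137] [0.02882608 0.02175798 0.00355778]
foot 286 ((0.5010184645652771, -0.35924869775772095), (0.13565076887607574, 0.1740146279335022), 0.7430208325386047)
```

```bash
cat >> h.py <<'E'
def Rt(yang,tilt=0,axis=None):
    """tool down, jaw axis (tool y) at world angle yang"""
    y=np.array([np.cos(yang),np.sin(yang),0]);z=np.array([0,0,-1.]);x=np.cross(y,z)
    Q=R.from_matrix(np.stack([x,y,z],1))
    return Q if axis is None else R.from_rotvec(np.asarray(axis)*tilt)*Q
def rows(p1,Q1,n,p0=None,Q0=None,dp=2,dr=3):
    if p0 is None:
        s=monitor.get_state();p0=np.array(s["tool_pos"]);Q0=R.from_quat(s["eef_rot"])
    rv=(Q0.inv()*Q1).as_rotvec()
    out=[]
    pc,Qc=np.array(p0),Q0
    for k in range(1,n+1):
        pt=p0+(p1-p0)*k/n; Qt=Q0*R.from_rotvec(rv*k/n)
        a=np.round(Qc.inv().apply(pt-pc)*100,dp); b=np.round((Qc.inv()*Qt).as_rotvec(),dr)
        pc=pc+Qc.apply(a/100); Qc=Qc*R.from_rotvec(b); out+=[*a,*b]
    print(n,[float(x)+0 for x in out], "step mm",np.linalg.norm(p1-p0)/n*1e3,"rad",np.linalg.norm(rv)/n)
    return pc,Qc
E
python3 - <<'E'
from h import *
p=snapshot("scene")
for n in["index","pointer","pointer_tip","index_gap"]:
    for r in finder.masks_of(p,n)[:2]: print(n,r["p"],r["extent"],r["pixels"].sum())
im=p["frame"][275:355,330:395]
cv2.imwrite("pics/dial.png",cv2.resize(im,None,fx=7,fy=7,interpolation=cv2.INTER_CUBIC)[...,::-1])
# leg 1: above the stopper, TCP = grasp+45mm
S=np.array([.589,-.1105]); pa=np.array([*S,.150]); Q=Rt(-.25)
s=monitor.get_state();p0=np.array(s["tool_pos"]);Q0=R.from_quat(s["eef_rot"])
m=p0+(pa-p0)*.5; m[2]=.28
Qm=Q0*R.from_rotvec((Q0.inv()*Q).as_rotvec()*.5)
a=rows(m,Qm,8); a=rows(pa,Q,8,*a)
print(a[0])
E
```

```text
index 0.39 [349.0, 313.5, 365.2, 324.0] 40
pointer 0.31 [296.1, 234.0, 307.3, 241.8] 89
pointer_tip 0.3 [315.6, 180.7, 331.6, 210.9] 461
index_gap 0.74 [388.8, 263.2, 421.5, 291.7] 601
8 [-3.61, -2.91, 0.28, 0.0, 0.0, 0.085, -3.85, -2.6, 0.29, 0.0, 0.0, 0.086, -4.05, -2.26, 0.28, 0.0, 0.0, 0.085, -4.23, -1.9, 0.29, 0.0, 0.0, 0.086, -4.38, -1.53, 0.28, 0.0, 0.0, 0.085, -4.5, -1.16, 0.28, 0.0, 0.0, 0.086, -4.57, -0.77, 0.29, 0.0, 0.0, 0.085, -4.63, -0.37, 0.28, 0.0, 0.0, 0.086] step mm 46.48862283868116 rad 0.08544048930516616
8 [-4.64, 0.02, 1.62, 0.0, 0.0, 0.085, -4.62, 0.42, 1.63, 0.0, 0.0, 0.086, -4.57, 0.82, 1.62, 0.0, 0.0, 0.085, -4.48, 1.19, 1.63, 0.0, 0.0, 0.086, -4.36, 1.58, 1.62, 0.0, 0.0, 0.085, -4.22, 1.95, 1.63, 0.0, 0.0, 0.085, -4.03, 2.29, 1.62, 0.0, 0.0, 0.086, -3.82, 2.63, 1.63, 0.0, 0.0, 0.085] step mm 49.16323715156135 rad 0.08538097874728637
[ 0.58897545 -0.11047378  0.14999903]
```

View pics/dial.png

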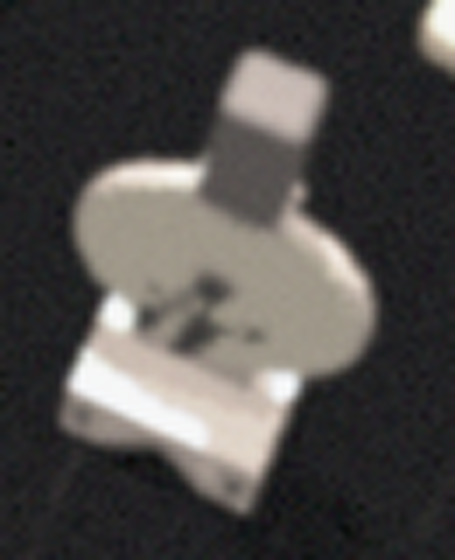

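The dial crop shows the pivot at about (210,285), dark marks at (150,305) and (190,335), and a faint mark at (250,330). It is too coarse to read, so I'll use the wrist camera later. Moving to the stopper now.

Request:
carry_out(
  motion=[-3.6,-2.9,0.3,0,0,0.085,-3.85,-2.6,0.3,0,0,0.085,-4.05,-2.25,0.3,0,0,0.085,-4.2,-1.9,0.3,0,0,0.085,-4.4,-1.5,0.3,0,0,0.085,-4.5,-1.15,0.3,0,0,0.085,-4.6,-0.8,0.3,0,0,0.085,-4.6,-0.4,0.3,0,0,0.085],
  hand=5.0,
  grip_force=15,
)

```text
clock: 2.65
tool_pos: [0.4324, 0.2249, 0.2789]
eef_rot: [0.538, 0.843, 0.0, 0.0]
contact_force: [0.2, 0.6, -0.0]
opening: 0.568
```

Request:
carry_out(
  motion=[-4.6,0,1.6,0,0,0.085,-4.6,0.4,1.6,0,0,0.085,-4.6,0.8,1.6,0,0,0.085,-4.5,1.2,1.6,0,0,0.085,-4.4,1.6,1.6,0,0,0.085,-4.2,1.95,1.6,0,0,0.085,-4.0,2.3,1.6,0,0,0.085,0,0,0,0,0,0],
)

```text
clock: 3.65
tool_pos: [0.5715, -0.0722, 0.1657]
eef_rot: [0.763, 0.646, -0.001, 0.001]
contact_force: [-0.2, 1.1, -0.5]
opening: 0.568
```

```bash
cat >> h.py <<'E'
def wrist_uv(p,pw,tp,Q):
    """project world points into the wrist fisheye"""
    H=np.array(p["hand_eye"]); t=Q.inv().apply(np.atleast_2d(pw)-tp); c=(t-H[:3,3])@H[:3,:3]
    th=np.arctan2(np.hypot(c[:,0],c[:,1]),c[:,2]); ph=np.arctan2(c[:,1],c[:,0])
    return np.stack([p["cx"]+p["fx"]*th*np.cos(ph),p["cy"]+p["fy"]*th*np.sin(ph)],1)
def wcloud(p,mask,tp,Q):
    v,u=np.nonzero(mask&(p["range_z"]>0)); z=p["range_z"][v,u]
    x=(u-p["cx"])/p["fx"];y=(v-p["cy"])/p["fy"];th=np.hypot(x,y);k=np.tan(th)/np.maximum(th,1e-9)
    c=np.stack([x*k*z,y*k*z,z],1); H=np.array(p["hand_eye"])
    return Q.apply(c@H[:3,:3].T+H[:3,3])+tp
def st():
    s=monitor.get_state(); return s,np.array(s["tool_pos"]),R.from_quat(s["eef_rot"])
E
python3 - <<'E'
from h import *
s,tp,Q=st(); print(s["clock"],tp,Q.as_matrix().round(3),s["q"].round(2),s["opening"])
p=snapshot("wrist"); print(np.round(p["hand_eye"],3),p["fx"],p["cx"],p["cy"])
save(p,"w1")
m=find(p,"stopper"); 
if m: c=wcloud(p,m["pixels"],tp,Q); print(m["p"],m["extent"],np.median(c,0)); t=c[(c[:,2]>.042)&(c[:,2]<.056)]; print(cv2.minEnclosingCircle(np.float32(t[:,:2])))
print(wrist_uv(p,[.589,-.1105,.049],tp,Q))
f=wcloud(p,np.ones((420,560),bool),tp,Q); d=f[(f[:,2]>.0585)&(f[:,2]<.07)&(np.hypot(f[:,0]-.5625,f[:,1]+.1435)<.05)]
mm=d[:,:2].mean(0);u,S,vt=np.linalg.svd(d[:,:2]-mm,full_matrices=False); print("rail",len(d),mm,vt[0])
rows(np.array([.589,-.1105,.093]),Rt(-.25),4)
E
```

```text
3.65 [ 0.57146695 -0.07215725  0.16571991] [[ 0.164  0.986  0.   ]
 [ 0.986 -0.164 -0.003]
 [-0.003  0.001 -1.   ]] [ 0.02  0.82  0.04  1.83 -0.05  0.49 -0.07] 0.5675451414241817
[[-0.    -0.963 -0.268  0.069]
 [ 1.    -0.    -0.    -0.   ]
 [ 0.    -0.268  0.963 -0.083]
 [ 0.     0.     0.     1.   ]] 325.19226210127806 281.3683822861677 207.35844745835564
0.76 [295.1, 242.8, 333.6, 288.6] [ 0.58897442 -0.10567096  0.04969096]
((0.5896257162094116, -0.10935778170824051), 0.014503419399261475)
[[315.62489833 273.86758844]]
rail 834 [ 0.57069964 -0.14710046] [-0.97981671  0.19989799]
4 [-1.0, 0.62, 1.84, 0.0, 0.0, 0.023, -0.99, 0.65, 1.84, 0.0, 0.0, 0.023, -0.97, 0.67, 1.83, 0.0, 0.0, 0.023, -0.96, 0.69, 1.84, -0.001, -0.001, 0.023] step mm 21.84558541866377 rad 0.02303642179853651
```

View pics/w1.png

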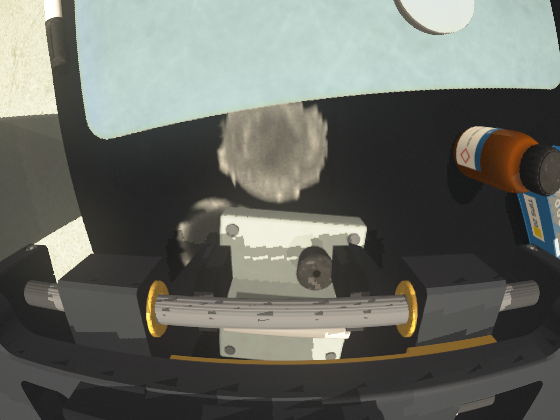

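The wrist view shows the stopper at (314,269) beside the rail, between the fingers. It matches the measured (0.5895, -0.110). Going down to grip it.

Request:
carry_out(
  motion=[-2.0,1.25,0.8,0,0,0.045,-1.95,1.35,0.8,0,0,0.045,0,0,2.0,0,0,0,0,0,2.0,0,0,0,0,0,1.6,0,0,0,0,0,0,0,0,0],
)

```text
clock: 4.5
tool_pos: [0.5885, -0.1105, 0.0932]
eef_rot: [0.789, 0.614, -0.001, -0.001]
contact_force: [-0.8, 0.8, 0.1]
opening: 0.564
```

Request:
carry_out(
  motion=[0,0,0,0,0,0,0,0,0,0,0,0,0,0,0,0,0,0,0,0,0,0,0,0],
  hand=0,
  grip_force=15,
)

```text
clock: 5.0
tool_pos: [0.5897, -0.1109, 0.0953]
eef_rot: [0.789, 0.614, 0.0, 0.0]
contact_force: [1.0, -1.2, 3.6]
opening: 0.299
```

```bash
python3 - <<'E'
from h import *
s,tp,Q=st(); print(s["clock"],tp,Q.as_matrix()[:,1].round(3),s["opening"]*8.81,s["contact_force"])
up=tp+[0,0,.1]; T=np.array([.576,.276,.19])
# tray yaw
a=rows(T,Q,8,up,Q); print(R.from_matrix(Q.as_matrix()).as_matrix().round(3))
E
```

```text
5.0 [ 0.58974162 -0.11085063  0.09534495] [ 0.969 -0.245  0.001] 2.631920357019212 [ 0.981504   -1.19418624  3.55017567]
8 [4.65, -1.35, 0.07, 0.0, 0.0, 0.0, 4.64, -1.36, 0.06, 0.0, 0.0, 0.0, 4.65, -1.35, 0.07, 0.0, 0.0, 0.0, 4.64, -1.35, 0.07, 0.0, 0.0, 0.0, 4.65, -1.36, 0.06, 0.0, 0.0, 0.0, 4.64, -1.35, 0.07, 0.0, 0.0, 0.0, 4.65, -1.35, 0.06, 0.0, 0.0, 0.0, 4.64, -1.36, 0.07, 0.0, 0.0, 0.0] step mm 48.39143885634408 rad 0.0
[[ 0.245  0.969  0.001]
 [ 0.969 -0.245 -0.   ]
 [ 0.     0.001 -1.   ]]
```

Request:
carry_out(
  motion=[0,0,-1.0,0,0,0,0,0,-2.0,0,0,0,0,0,-3.5,0,0,0,0,0,-3.5,0,0,0,0,0,0,0,0,0],
)

```text
clock: 5.62
tool_pos: [0.5911, -0.1113, 0.1987]
eef_rot: [0.789, 0.614, 0.002, 0.003]
contact_force: [1.4, 0.3, -1.4]
opening: 0.298
```

```bash
python3 - <<'E'
from h import *
s,tp,Q=st(); print(tp,s["opening"]*8.81)
p=snapshot("wrist"); m=find(p,"stopper")
if m: c=wcloud(p,m["pixels"],tp,Q); print(m["p"],m["extent"],np.median(c,0),c[:,2].min(),c[:,2].max())
save(p,"w2",[180,180,400,330],2)
E
```

```text
[ 0.59110348 -0.11132743  0.19865933] 2.625411462283131
0.62 [251.8, 231.6, 313.6, 297.6] [ 0.59248307 -0.10709807  0.15305389] 0.02437224192597126 0.21238523003320467
```

Request:
carry_out(
  motion=[2.65,-0.75,0,0,0,0,4.65,-1.35,0,0,0,0,5.15,-1.45,0,0,0,0,5.15,-1.45,0,0,0,0,5.15,-1.5,0,0,0,0,5.15,-1.45,0,0,0,0,4.65,-1.35,0,0,0,0,4.65,-1.35,0,0,0,0],
)

```text
clock: 6.72
tool_pos: [0.5763, 0.2773, 0.1935]
eef_rot: [0.789, 0.614, -0.001, -0.0]
contact_force: [1.2, -0.3, -0.5]
opening: 0.295
```

Request:
carry_out(
  motion=[0,0,2,0,0,0,0,0,3,0,0,0,0,0,3,0,0,0,0,0,2.5,0,0,0,0,0,0.6,0,0,0,0,0,0,0,0,0],
)

```text
clock: 7.48
tool_pos: [0.5771, 0.2757, 0.0833]
eef_rot: [0.789, 0.614, -0.001, -0.0]
contact_force: [-0.2, -0.7, -0.2]
opening: 0.294
```

Request:
carry_out(
  motion=[0,0,0,0,0,0,0,0,0,0,0,0,0,0,-1,0,0,0,0,0,-3,0,0,0,0,0,-5,0,0,0,0,0,-5,0,0,0],
  hand=5,
)

```text
clock: 8.22
tool_pos: [0.5773, 0.2758, 0.226]
eef_rot: [0.789, 0.614, 0.0, 0.0]
contact_force: [-0.0, -0.6, -0.3]
opening: 0.565
```

```bash
python3 - <<'E'
from h import *
s,tp,Q=st(); print(s["clock"],tp,s["opening"]*8.81)
p=snapshot("scene"); m=find(p,"stopper")
if m: c=cloud(p,m["pixels"]); print(m["p"],m["extent"],np.median(c,0))
p=snapshot("wrist"); m=find(p,"stopper")
if m: c=wcloud(p,m["pixels"],tp,Q); print(m["p"],m["extent"],np.median(c,0))
save(p,"w3")
# view pose for the dial: camera 17 cm in front of the dial centre, level-ish
g=np.array([.509,-.3625]); yaw=.326; gx=np.array([np.cos(yaw),np.sin(yaw),0]); gy=np.array([-gx[1],gx[0],0])
dial=np.array([*(g-.006*gx[:2]),.084]); H=np.array(p["hand_eye"])
print("dial",dial,Q.as_matrix()[:,1])
E
```

```text
8.225 [0.57731836 0.27582978 0.22602905] 4.973487498646118
0.55 [205.1, 167.2, 215.4, 177.9] [0.57319714 0.27113085 0.03242287]
0.9 [261.5, 179.4, 294.1, 214.1] [0.57275842 0.2762838  0.03036394]
dial [ 0.50331601 -0.36442154  0.084     ] [ 9.69377054e-01 -2.45576773e-01  4.18656087e-04]
```

View pics/w3.png

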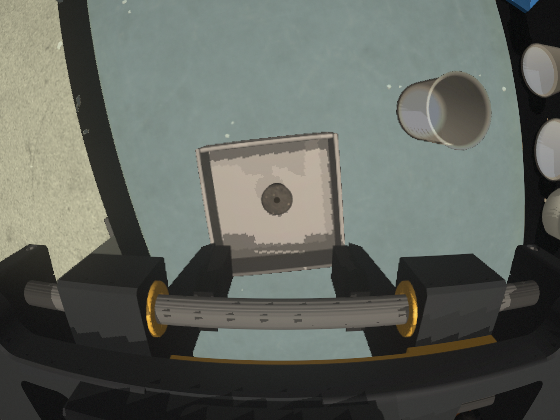

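The stopper lies in the tray at about (277,200). Next I'll go to a viewpoint in front of the dial.

```bash
cat >> h.py <<'E'
YG=.326
def gaxes(yaw):
    gx=np.array([np.cos(yaw),np.sin(yaw),0]); return gx,np.array([-gx[1],gx[0],0])
E
python3 - <<'E'
from h import *
s,tp,Q=st()
gx,gy=gaxes(YG); V=np.array([.372,-.408,.098])
Qd=Rt(YG-np.pi/2); A=np.array([.372,-.408,.27])
m=tp+(A-tp)*.55; Qm=Q*R.from_rotvec((Q.inv()*Qd).as_rotvec()*.5)
a=rows(m,Qm,8,dp=1,dr=2); a=rows(A,Qd,7,*a,dp=1,dr=2); print(a[0])
Qt=R.from_rotvec(-.9*gy)*Qd; print(Qt.as_matrix().round(2))
a=rows(V,Qt,8,A,Qd,dp=1,dr=2); print(a[0],V)
E
```

```text
8 [-4.9, -0.2, -0.3, 0.0, 0.0, 0.06, -4.9, 0.1, -0.3, 0.0, 0.0, 0.06, -4.9, 0.3, -0.3, 0.0, 0.0, 0.07, -4.9, 0.8, -0.4, 0.0, 0.0, 0.06, -4.8, 1.0, -0.3, 0.0, 0.0, 0.06, -4.7, 1.2, -0.3, 0.0, 0.0, 0.06, -4.7, 1.6, -0.3, 0.0, 0.0, 0.07, -4.5, 1.9, -0.3, 0.0, 0.0, 0.06] step mm 49.20834633775013 rad 0.06230283325940624
7 [-4.1, 2.0, -0.3, 0.0, 0.0, 0.07, -4.0, 2.3, -0.3, 0.0, 0.0, 0.07, -3.8, 2.6, -0.3, 0.0, 0.0, 0.07, -3.6, 2.8, -0.3, 0.0, 0.0, 0.07, -3.4, 3.1, -0.3, 0.0, 0.0, 0.07, -3.2, 3.3, -0.3, 0.0, 0.0, 0.08, -2.9, 3.6, -0.3, 0.0, 0.0, 0.07] step mm 46.0224303780771 rad 0.0709785429724485
[ 0.37181446 -0.40809456  0.26994161]
[[ 0.59  0.32  0.74]
 [ 0.2  -0.95  0.25]
 [ 0.78  0.   -0.62]]
8 [0.0, 0.0, 2.1, 0.0, 0.11, 0.0, -0.2, 0.0, 2.2, 0.0, 0.11, 0.0, -0.5, 0.0, 2.1, 0.0, 0.12, 0.0, -0.7, 0.0, 2.0, 0.0, 0.11, 0.0, -1.0, 0.0, 1.9, 0.0, 0.11, 0.0, -1.1, 0.0, 1.9, 0.0, 0.12, 0.0, -1.4, 0.0, 1.6, 0.0, 0.11, 0.0, -1.5, 0.0, 1.6, 0.0, 0.11, 0.0] step mm 21.5 rad 0.11249999999999999
[ 0.37220486 -0.40793074  0.09757878] [ 0.372 -0.408  0.098]
```

Request:
carry_out(
  motion=[-4.9,-0.2,-0.3,0,0,0.06,-4.9,0.1,-0.3,0,0,0.06,-4.9,0.3,-0.3,0,0,0.07,-4.9,0.8,-0.4,0,0,0.06,-4.8,1.0,-0.3,0,0,0.06,-4.7,1.2,-0.3,0,0,0.06,-4.7,1.6,-0.3,0,0,0.07,-4.5,1.9,-0.3,0,0,0.06],
)

```text
clock: 9.43
tool_pos: [0.4628, -0.1014, 0.2478]
eef_rot: [0.917, 0.399, -0.001, -0.001]
contact_force: [0.8, -0.3, 0.1]
opening: 0.569
```

Request:
carry_out(
  motion=[-4.1,2.0,-0.3,0,0,0.07,-4.0,2.3,-0.3,0,0,0.07,-3.8,2.6,-0.3,0,0,0.07,-3.6,2.8,-0.3,0,0,0.07,-3.4,3.1,-0.3,0,0,0.07,-3.2,3.3,-0.3,0,0,0.08,-2.9,3.6,-0.3,0,0,0.07,0,0,0,0,0,0],
)

```text
clock: 10.42
tool_pos: [0.3689, -0.4116, 0.2689]
eef_rot: [0.988, 0.157, -0.001, 0.001]
contact_force: [0.0, -0.1, 1.2]
opening: 0.567
```

Request:
carry_out(
  motion=[0,0,2.1,0,0.11,0,-0.2,0,2.2,0,0.11,0,-0.5,0,2.1,0,0.12,0,-0.7,0,2.0,0,0.11,0,-1.0,0,1.9,0,0.11,0,-1.1,0,1.9,0,0.12,0,-1.4,0,1.6,0,0.11,0,-1.5,0,1.6,0,0.11,0],
)

```text
clock: 11.42
tool_pos: [0.3718, -0.4072, 0.0968]
eef_rot: [0.888, 0.145, 0.431, -0.071]
contact_force: [0.2, -0.4, -0.9]
opening: 0.571
```

```bash
cat > look.py <<'E'
from h import *
s,tp,Q=st(); print(s["clock"],tp,Q.as_matrix().round(2),s["q"].round(2))
p=snapshot("wrist"); np.savez("w4.npz",**{k:p[k] for k in("frame","range_z","fx","fy","cx","cy","hand_eye")},tp=tp,Q=Q.as_quat())
for n in["index","pointer"]:
    for r in finder.masks_of(p,n)[:2]: print(n,r["p"],r["extent"],r["pixels"].sum())
f=wcloud(p,np.ones((420,560),bool),tp,Q); g=f[(abs(f[:,0]-.5)<.06)&(abs(f[:,1]+.36)<.07)]
di=g[(g[:,2]>.06)&(g[:,2]<.12)]; m=np.median(di,0)
for _ in range(3):
    u,S,vt=np.linalg.svd(di-m,full_matrices=False); r=(di-m)@vt[2]; di=di[abs(r)<.004]; m=di.mean(0)
print("dial",len(di),m,vt[2])
print(wrist_uv(p,[m,[.5033,-.3644,.084]],tp,Q))
save(p,"w4")
E
python3 look.py
```

```text
11.425 [ 0.37183516 -0.40716127  0.09675957] [[ 0.59  0.32  0.75]
 [ 0.2  -0.95  0.25]
 [ 0.79 -0.   -0.62]] [ 1.65  1.29 -0.92  2.01 -0.64  0.05  0.67]
index 0.95 [252.7, 98.4, 297.0, 162.3] 562
index 0.65 [274.1, 103.8, 292.3, 157.3] 507
pointer 0.87 [273.9, 102.4, 294.9, 158.0] 500
dial 11107 [ 0.50585973 -0.36426793  0.09211416] [ 0.94825031  0.31749376 -0.00436638]
[[284.01979803  96.66283913]
 [282.86788578 109.8590682 ]]
```

View pics/w4.png

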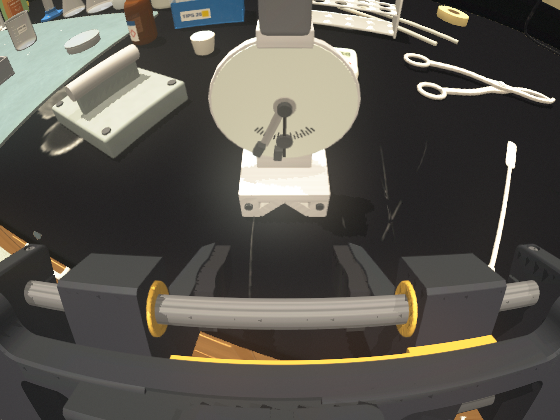

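The wrist view shows the dial clearly: pivot near (284,108), the pointer hanging to about (285,155), and tabs at about (259,148) and (278,154). I'll rectify the dial plane to read the index.

```bash
cat > rect.py <<'E'
from h import *
d=dict(np.load("w4.npz")); d={k:(v if v.ndim else float(v)) for k,v in d.items()}
Q=R.from_quat(d["Q"]);tp=d["tp"]; gx,gy=gaxes(.323)
pl=np.array([.50586,-.36427,.09211])-gx*.004   # pointer plane is a bit in front of the face
axis=np.array([.509,-.3625,0]); c=np.array([*(axis[:2]+gx[:2]*((pl-axis)@gx)),.084])
n=600; X,Y=np.meshgrid(np.linspace(.05,-.05,n),np.linspace(.05,-.05,n)) # image: left=+y, up=+z
pts=c+X[...,None]*gy+Y[...,None]*np.array([0,0,1])
uv=wrist_uv(d,pts.reshape(-1,3),tp,Q).reshape(n,n,2).astype(np.float32)
im=cv2.remap(d["frame"],uv[...,0],uv[...,1],cv2.INTER_CUBIC)
cv2.imwrite("pics/rect.png",im[...,::-1])
E
python3 rect.py
```

```text
(no output)
```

View pics/rect.png

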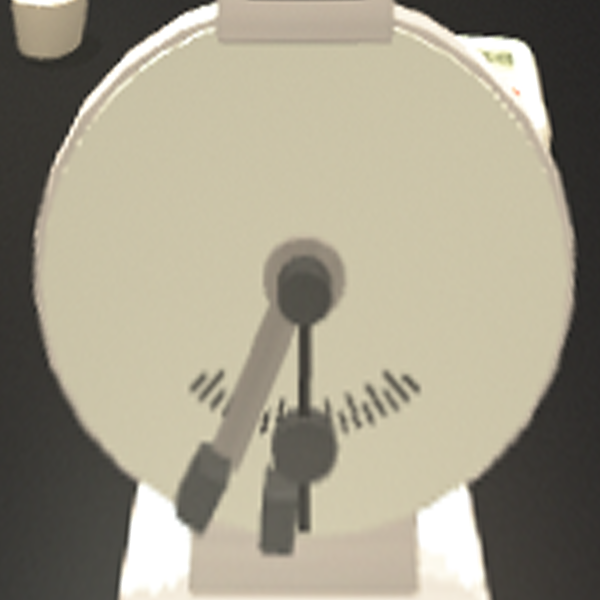

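Rectified dial (6 px/mm, left = +y): pivot about (303,291) and pointer tip (305,530), so it reads about 0. The tab fronts are at about (197,497) and (278,523), which gives 0.48 and 0.11 rad, so the index is about 0.29 rad. Now grasping the grip.

```bash
python3 - <<'E'
from h import *
s,tp,Q=st(); Qd=Rt(.323-np.pi/2)
a=rows(np.array([.385,-.404,.285]),Qd,8,dp=1,dr=2)
b=rows(np.array([.509,-.3625,.285]),Qd,4,*a,dp=1,dr=2); print(b[0])
E
```

```text
8 [2.0, 0.0, -1.3, 0.0, -0.11, 0.0, 1.8, 0.0, -1.6, 0.0, -0.12, 0.0, 1.6, 0.0, -1.7, 0.0, -0.11, 0.0, 1.4, 0.0, -2.0, 0.0, -0.11, 0.0, 1.2, 0.0, -2.0, 0.0, -0.11, 0.0, 1.0, 0.1, -2.2, -0.01, -0.12, 0.0, 0.7, 0.0, -2.3, 0.0, -0.11, 0.0, 0.4, 0.0, -2.3, 0.0, -0.11, 0.0] step mm 23.87554131981928 rad 0.11264027094183023
4 [3.3, 0.0, 0.0, 0.0, 0.0, 0.0, 3.3, 0.0, 0.0, 0.0, 0.0, 0.0, 3.2, 0.0, 0.0, 0.0, 0.0, 0.0, 3.3, 0.0, 0.0, 0.0, 0.0, 0.0] step mm 32.755811577517676 rad 0.0011810527643129995
[ 0.50910269 -0.36288151  0.28470232]
```

Request:
carry_out(
  motion=[2.0,0,-1.3,0,-0.11,0,1.8,0,-1.6,0,-0.12,0,1.6,0,-1.7,0,-0.11,0,1.4,0,-2.0,0,-0.11,0,1.2,0,-2.0,0,-0.11,0,1.0,0.1,-2.2,0,-0.12,0,0.7,0,-2.3,0,-0.11,0,0.4,0,-2.3,0,-0.11,0],
)

```text
clock: 12.58
tool_pos: [0.388, -0.4012, 0.2923]
eef_rot: [0.987, 0.163, 0.001, 0.002]
contact_force: [0.6, -0.4, -0.7]
opening: 0.573
```

Request:
carry_out(
  motion=[3.3,0,0,0,0,0,3.3,0,0,0,0,0,3.2,0,0,0,0,0,3.3,0,0,0,0,0,0,0,0,0,0,0],
)

```text
clock: 13.2
tool_pos: [0.5142, -0.3575, 0.2903]
eef_rot: [0.986, 0.165, 0.004, -0.0]
contact_force: [0.2, -0.3, -0.1]
opening: 0.566
```

```bash
python3 - <<'E'
from h import *
s,tp,Q=st(); print(tp,s["q"].round(2),Q.as_matrix().round(3))
p=snapshot("wrist"); f=wcloud(p,np.ones((420,560),bool),tp,Q)
t=f[(f[:,2]>.18)&(f[:,2]<.192)&(np.hypot(f[:,0]-.509,f[:,1]+.3625)<.03)]
print("grip top",len(t), cv2.minAreaRect(np.float32(t[:,:2])) if len(t)>5 else "")
rows(np.array([.509,-.3625,.206]),Rt(.323-np.pi/2),4,dp=1,dr=3)
E
```

```text
[ 0.51421964 -0.35751839  0.29031371] [ 0.31  0.74  0.41  1.6  -0.36  0.88 -0.37] [[ 0.946  0.325  0.007]
 [ 0.325 -0.946  0.002]
 [ 0.007  0.001 -1.   ]]
grip top 1491 ((0.5107702016830444, -0.362949937582016), (0.022993067279458046, 0.02573181688785553), 18.653898239135742)
4 [-0.1, 0.0, 2.1, 0.0, -0.001, 0.001, -0.1, 0.1, 2.1, 0.0, -0.001, 0.002, -0.1, 0.0, 2.1, 0.001, -0.001, 0.001, -0.1, 0.1, 2.1, 0.0, -0.002, 0.001] step mm 21.034990126504244 rad 0.0017371257672356374
```

Request:
carry_out(
  motion=[-0.5,0.4,1.0,0,-0.004,0,0,0,2.0,0,0,0,0,0,2.0,0,0,0,0,0,2.0,0,0,0,0,0,1.4,0,0,0,0,0,0,0,0,0],
)

```text
clock: 14.0
tool_pos: [0.5048, -0.3685, 0.2025]
eef_rot: [0.987, 0.16, -0.003, -0.0]
contact_force: [0.5, -0.4, 0.6]
opening: 0.566
```

Request:
carry_out(
  motion=[0,0,0,0,0,0,0,0,0,0,0,0,0,0,0,0,0,0,0,0,0,0,0,0],
  hand=0,
  grip_force=30,
)

```text
clock: 14.5
tool_pos: [0.5061, -0.3684, 0.2035]
eef_rot: [0.987, 0.161, -0.002, 0.0]
contact_force: [0.1, -0.2, 0.7]
opening: 0.291
```

```bash
python3 - <<'E'
from h import *
s,tp,Q=st(); print(tp,s["opening"]*8.81,s["contact_force"],Q.as_matrix().round(3))
E
```

```text
[ 0.50610291 -0.36835764  0.20345802] 2.5667586033613836 [ 0.11089495 -0.1968061   0.66470217] [[ 0.948  0.317 -0.004]
 [ 0.317 -0.948 -0.001]
 [-0.004 -0.    -1.   ]]
```

Request:
carry_out(
  motion=[0,0,-0.3,0,0,0,0,0,-0.9,0,0,0,0,0,-1.7,0,0,0,0,0,-2.0,0,0,0,0,0,-2.0,0,0,0,0,0,-1.5,0,0,0,0,0,-0.8,0,0,0,0,0,0,0,0,0],
)

```text
clock: 15.5
tool_pos: [0.5065, -0.3685, 0.2958]
eef_rot: [0.987, 0.161, -0.002, 0.001]
contact_force: [-0.6, -0.8, -2.5]
opening: 0.286
```

```bash
python3 - <<'E'
from h import *
s,tp,Q=st(); print(s["clock"],tp,s["opening"]*8.81,s["contact_force"],Q.as_matrix().round(3))
p=snapshot("scene")
for n in["gauge"]:
    m=find(p,n)
    if m: c=cloud(p,m["pixels"]); c=c[(c[:,2]>.06)&(c[:,2]<.3)]; d=c[(c[:,2]>.135)&(c[:,2]<.21)];v=np.linalg.svd(d-d.mean(0))[2][2]; print(c[:,2].min(),c[:,2].max(),d.mean(0),v)
gx,gy=gaxes(-.25); T=np.array([.5625,-.1433,tp[2]])-.002*gx
rows(T,Rt(-.25-np.pi/2),16,dp=2,dr=3)
E
```

```text
15.5 [ 0.50649015 -0.36847457  0.29577727] 2.519395532819131 [-0.55229118 -0.76559976 -2.47650464] [[ 0.948  0.317 -0.003]
 [ 0.317 -0.948 -0.002]
 [-0.003  0.001 -1.   ]]
0.09594611211054543 0.28124186911014054 [ 0.50674953 -0.36880388  0.17646131] [ 0.94585761  0.3237413  -0.02334444]
16 [0.77, -1.23, -0.01, 0.0, 0.0, 0.036, 0.72, -1.25, -0.01, 0.0, 0.001, 0.036, 0.68, -1.28, -0.01, 0.0, 0.0, 0.035, 0.64, -1.3, 0.0, 0.0, 0.0, 0.036, 0.58, -1.33, -0.01, 0.0, 0.0, 0.036, 0.54, -1.34, -0.01, 0.0, 0.001, 0.036, 0.49, -1.36, -0.01, 0.0, 0.0, 0.036, 0.44, -1.38, -0.01, 0.0, 0.0, 0.035, 0.39, -1.4, 0.0, 0.0, 0.001, 0.036, 0.34, -1.41, -0.01, 0.0, 0.0, 0.036, 0.29, -1.42, -0.01, 0.0, 0.0, 0.036, 0.24, -1.42, -0.01, 0.0, 0.001, 0.036, 0.19, -1.44, 0.0, 0.0, 0.0, 0.035, 0.14, -1.44, -0.01, 0.0, 0.0, 0.036, 0.08, -1.45, -0.01, 0.0, 0.0, 0.036, 0.04, -1.45, 0.0, 0.0, 0.001, 0.036] step mm 14.482824791687436 rad 0.035804197803561665
```

Lifted cleanly. Carrying it over the rail.

Request:
carry_out(
  motion=[0.75,-1.25,0,0,0,0.036,0.7,-1.25,0,0,0,0.036,0.7,-1.3,0,0,0,0.036,0.65,-1.3,0,0,0,0.036,0.6,-1.3,0,0,0,0.036,0.55,-1.35,0,0,0,0.036,0.5,-1.35,0,0,0,0.036,0.45,-1.4,0,0,0,0.036],
)

```text
clock: 16.6
tool_pos: [0.5338, -0.2548, 0.2942]
eef_rot: [1.0, 0.017, -0.003, 0.0]
contact_force: [0.8, -0.4, -3.3]
opening: 0.295
```

Request:
carry_out(
  motion=[0.4,-1.4,0,0,0,0.036,0.35,-1.4,0,0,0,0.036,0.3,-1.4,0,0,0,0.036,0.25,-1.4,0,0,0,0.036,0.2,-1.45,0,0,0,0.036,0.1,-1.45,0,0,0,0.036,0.1,-1.45,0,0,0,0.036,0,-1.45,0,0,0,0.036],
)

```text
clock: 17.6
tool_pos: [0.5613, -0.1423, 0.294]
eef_rot: [0.992, -0.127, -0.003, 0.001]
contact_force: [0.1, -0.3, -3.4]
opening: 0.292
```

Request:
carry_out(
  motion=[0,0,0,0,0,0,0,0,0,0,0,0,0,0,0,0,0,0,0,0,0,0,0,0],
)

```text
clock: 18.1
tool_pos: [0.5612, -0.1437, 0.2949]
eef_rot: [0.992, -0.127, -0.002, 0.001]
contact_force: [-0.2, -0.3, -3.0]
opening: 0.295
```

```bash
cat > chk.py <<'E'
from h import *
s,tp,Q=st(); print(s["clock"],tp,s["opening"]*8.81,s["contact_force"].round(2),s["moment"].round(2),s["q"].round(2)); M=Q.as_matrix(); print(M.round(3))
pw=snapshot("wrist"); f=wcloud(pw,np.ones((420,560),bool),tp,Q); 
p=snapshot("scene"); full=cloud(p,np.ones((420,560),bool))
h=tp[2]-.1996
# dial points in the gauge frame (from TCP)
for nm,c in(("scene",full),("wrist",f)):
    L=(c-tp)@M  # tool coords: x=gauge x, y=-gauge y, z=-up
    k=L[(abs(L[:,0])<.02)&(abs(L[:,1])<.05)&(L[:,2]>.085)&(L[:,2]<.15)]
    if len(k)>100:
        m=np.median(k,0)
        for _ in range(3):
            v=np.linalg.svd(k-m,full_matrices=False)[2][2]; v*=np.sign(v[0]); k=k[abs((k-m)@v)<.004]; m=k.mean(0)
        print(nm,"dial tool-frame",len(k),m.round(4),v.round(3))
im=p["frame"]; u=im[175:300,250:375]
cv2.imwrite("pics/s%d.png"%int(s["clock"]*10),cv2.resize(u,None,fx=4.6,fy=4.6,interpolation=cv2.INTER_CUBIC)[...,::-1])
save(pw,"wr%d"%int(s["clock"]*10))
E
python3 chk.py; ls pics
```

```text
18.1 [ 0.5612415  -0.14373291  0.29486429] 2.5987146985281733 [-0.17 -0.33 -2.99] [ 0.    0.19 -0.  ] [-0.18  0.72  0.63  1.74 -0.54  0.87 -1.13]
[[ 0.968 -0.251 -0.004]
 [-0.251 -0.968 -0.001]
 [-0.003  0.002 -1.   ]]
scene dial tool-frame 428 [0.0007 0.0051 0.1164] [ 1.    -0.013  0.015]
wrist dial tool-frame 4248 [0.0085 0.0003 0.1158] [ 1.    -0.001 -0.03 ]
a.png
b.png
dial.png
g_scene.png
g_top.png
rect.png
s181.png
scene0.png
top0.png
w1.png
w2.png
w3.png
w4.png
wr181.png
```

Request:
carry_out(
  motion=[0,0,0.5,0,0,0,0,0,1.0,0,0,0,0,0,1.0,0,0,0,0,0,0.6,0,0,0,0,0,0.2,0,0,0,0,0,0.1,0,0,0,0,0,0.1,0,0,0],
)

```text
clock: 19.08
tool_pos: [0.5614, -0.1432, 0.26]
eef_rot: [0.992, -0.126, -0.002, 0.001]
contact_force: [0.7, -0.5, -2.6]
opening: 0.294
```

Request:
carry_out(
  motion=[0,0,0.1,0,0,0,0,0,0.1,0,0,0,0,0,0.1,0,0,0,0,0,0,0,0,0],
)

```text
clock: 19.58
tool_pos: [0.5612, -0.1431, 0.2567]
eef_rot: [0.992, -0.126, -0.002, 0.001]
contact_force: [0.3, 0.0, -2.5]
opening: 0.297
```

Request:
carry_out(
  motion=[0,0,0.1,0,0,0,0,0,0.1,0,0,0,0,0,0,0,0,0],
)

```text
clock: 19.95
tool_pos: [0.5616, -0.1427, 0.255]
eef_rot: [0.992, -0.126, -0.002, 0.0]
contact_force: [0.6, 1.4, -0.8]
opening: 0.289
```

Request:
carry_out(
  motion=[0,0,0.1,0,0,0,0,0,0.1,0,0,0,0,0,0,0,0,0],
)

```text
clock: 20.32
tool_pos: [0.5618, -0.1428, 0.2545]
eef_rot: [0.992, -0.126, -0.001, 0.0]
contact_force: [-2.1, 3.8, 11.4]
opening: 0.295
```

Seated, with about 14 N downward push. I'll ease off, centre, and rock the first half.

Request:
carry_out(
  motion=[0,-0.05,-0.08,0,0,0,0,0,0,0,0,0],
)

```text
clock: 20.58
tool_pos: [0.5618, -0.1425, 0.2545]
eef_rot: [0.992, -0.126, -0.001, 0.001]
contact_force: [-1.6, 3.2, 7.4]
opening: 0.293
```

Request:
carry_out(
  motion=[0,-0.58,0.01,-0.029,0,0,0,-0.58,0.01,-0.029,0,0,0,-0.58,0.01,-0.029,0,0,0,-0.58,0.01,-0.029,0,0,0,-0.58,0.01,-0.029,0,0,0,0,0,0,0,0],
)

```text
clock: 21.32
tool_pos: [0.5695, -0.1142, 0.2523]
eef_rot: [0.989, -0.125, -0.01, 0.073]
contact_force: [0.1, 2.0, 8.0]
opening: 0.287
```

```bash
cat > pv.py <<'E'
from h import *
s,tp,Q=st(); M=Q.as_matrix(); P=tp+M@np.array([.001,0,.1995]); gx,gy=gaxes(-.25)
print(s["clock"],"notch est",P.round(4),"off rail (gx,gy,z) mm",np.round(1e3*np.array([(P-[.5625,-.1433,.055])@a for a in(gx,gy,[0,0,1])]),1))
up=-M[:,2]; print("lean",np.arctan2(up@gy,up[2]).round(4),"pitch",(up@gx).round(4),"F local",[round(float(s["contact_force"]@a),1) for a in(gx,gy)],s["contact_force"][2].round(1),"M",s["moment"].round(2),s["opening"]*8.81)
E
python3 pv.py
```

```text
21.325 notch est [ 0.5628 -0.1429  0.055 ] off rail (gx,gy,z) mm [ 0.2  0.5 -0. ]
lean 0.1481 pitch 0.0017 F local [-0.4, 2.0] 8.0 M [ 0.72  0.42 -0.  ] 2.531777935711557
```

Request:
carry_out(
  motion=[0,-0.57,0.01,-0.0285,0,0,0,-0.57,0.01,-0.0285,0,0,0,-0.57,0,-0.0285,0,0,0,-0.57,0,-0.0285,0,0,0,-0.57,0,-0.0285,0,0,0,0,0,0,0,0],
)

```text
clock: 22.08
tool_pos: [0.5766, -0.0872, 0.2461]
eef_rot: [0.982, -0.124, -0.019, 0.144]
contact_force: [-0.5, 3.9, 6.6]
opening: 0.292
```

Request:
carry_out(
  motion=[0,0,0,0,0,0,0,0,0,0,0,0,0,0,0,0,0,0,0,0,0,0,0,0,0,0,0,0,0,0,0,0,0,0,0,0,0,0,0,0,0,0,0,0,0,0,0,0],
)

```text
clock: 23.08
tool_pos: [0.5765, -0.0875, 0.2462]
eef_rot: [0.982, -0.124, -0.019, 0.143]
contact_force: [0.8, 3.8, 7.4]
opening: 0.293
```

Request:
carry_out(
  motion=[0,0,0,0,0,0,0,0,0,0,0,0,0,0,0,0,0,0,0,0,0,0,0,0,0,0,0,0,0,0,0,0,0,0,0,0,0,0,0,0,0,0,0,0,0,0,0,0],
)

```text
clock: 24.08
tool_pos: [0.5766, -0.0874, 0.2462]
eef_rot: [0.982, -0.124, -0.019, 0.143]
contact_force: [-0.5, 3.3, 5.8]
opening: 0.29
```

```bash
python3 pv.py; cat > rs.py <<'E'
from h import *
import sys
s,tp,Q=st(); M=Q.as_matrix()
ims=[]
for i in range(6):
    p=snapshot("scene"); ims.append(p["frame"].astype(float))
    if i==0:
        for n in("index","pointer"):
            for r in finder.masks_of(p,n)[:2]: print(n,r["p"],r["extent"])
im=np.mean(ims,0).astype(np.uint8)
# dial plane rectified in the gauge frame, pivot 80.1 mm above the notch
c=tp+M@np.array([-.004,0,.1995-.0801]); n=600
X,Y=np.meshgrid(np.linspace(.05,-.05,n),np.linspace(.05,-.05,n))
pts=(c-X[...,None]*M[:,1]-Y[...,None]*M[:,2]).reshape(-1,3)
uv=cv2.projectPoints(pts,np.array(p["rvec"],float),np.array(p["tvec"],float),np.array([[p["fx"],0,p["cx"]],[0,p["fy"],p["cy"]],[0,0,1.]]),None)[0].reshape(n,n,2).astype(np.float32)
o=cv2.remap(im,uv[...,0],uv[...,1],cv2.INTER_CUBIC)
cv2.imwrite("pics/%s.png"%sys.argv[1],o[...,::-1]); print(uv[n//2,n//2])
E
python3 rs.py rs1
```

```text
24.075 notch est [ 0.5631 -0.1428  0.055 ] off rail (gx,gy,z) mm [0.5 0.6 0. ]
lean 0.2894 pitch 0.0016 F local [-1.3, 3.0] 5.8 M [ 0.67  0.26 -0.06] 2.5570933056627405
index 0.44 [272.0, 238.7, 336.6, 288.9]
pointer 0.22 [226.9, 124.0, 247.2, 154.5]
[299.1469  223.41573]
```

View pics/rs1.png

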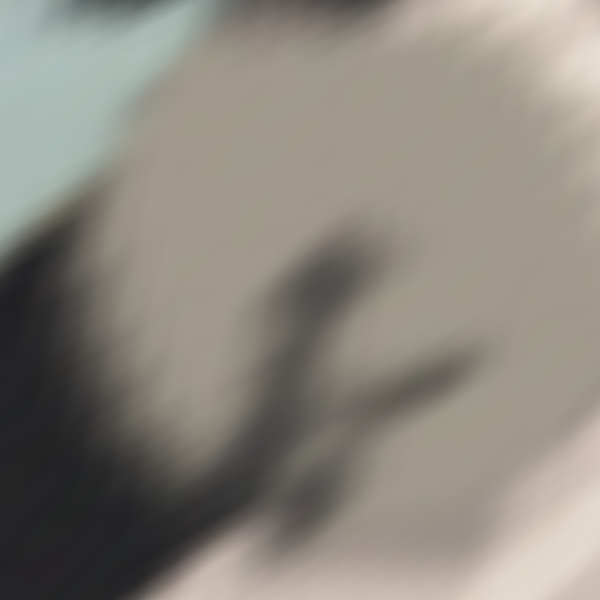

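Rectified scene view (very blurred): pivot about (325,275), pointer bob about (287,420), tabs about (235,480) and (310,505). The pointer lies between the tabs. I'll refine the index value from the sharp wrist picture, with the pointer plane scaled properly.

```bash
cat > rect2.py <<'E'
from h import *
d=dict(np.load("w4.npz")); d={k:(v if v.ndim else float(v)) for k,v in d.items()}
Q=R.from_quat(d["Q"]);tp=d["tp"]; gx,gy=gaxes(.323)
axis=np.array([.5095,-.3628,0]); pl=np.array([.50586,-.36427,.09211])
outs=[]
for off in(.008,.014):
    q=pl-gx*off; c=np.array([*(axis[:2]+gx[:2]*((q-axis)@gx)),.084])
    X,Y=np.meshgrid(np.arange(.02,-.01,-.0001),np.arange(.01,-.045,-.0001))
    pts=c+X[...,None]*gy+Y[...,None]*np.array([0,0,1])
    uv=wrist_uv(d,pts.reshape(-1,3),tp,Q).reshape(*X.shape,2).astype(np.float32)
    im=cv2.remap(d["frame"],uv[...,0],uv[...,1],cv2.INTER_CUBIC)[...,::-1]
    o=cv2.resize(im,None,fx=1.09,fy=1.09); outs.append(o)
o=np.hstack(outs); cv2.imwrite("pics/rect2.png",o); print(o.shape, outs[0].shape)
E
python3 rect2.py
```

```text
(600, 654, 3) (600, 327, 3)
```

View pics/rect2.png

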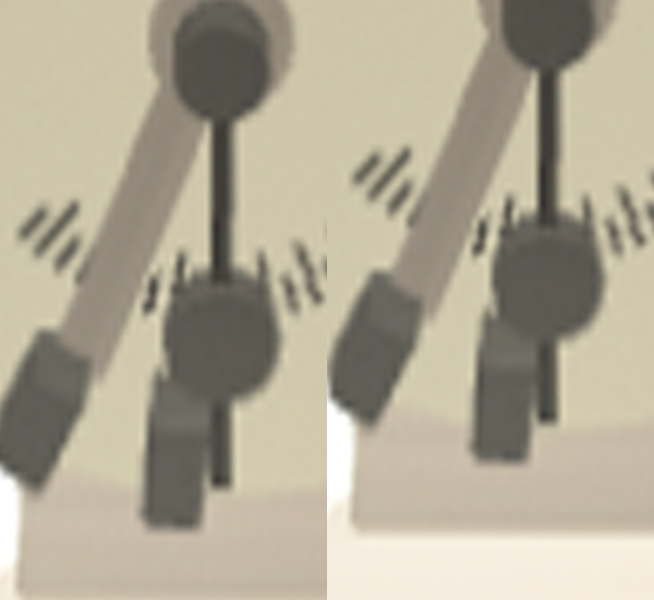

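```bash
cat > ov.py <<'E'
from h import *
s,tp,Q=st(); M=Q.as_matrix(); ims=[]
for i in range(8): p=snapshot("scene"); ims.append(p["frame"].astype(float))
im=np.mean(ims,0)
gxx=M[:,0]; up=-M[:,2]; gy=-M[:,1]
piv=tp+M@np.array([-.008,0,.1995-.0801])
pt=lambda a,r: piv+r*(np.sin(a)*gy-np.cos(a)*up)
lean=.2894
P=[piv,pt(lean,.038),pt(lean,.0275),pt(.30+.178,.038),pt(.30-.178,.038)]
K=np.array([[p["fx"],0,p["cx"]],[0,p["fy"],p["cy"]],[0,0,1.]])
uv=cv2.projectPoints(np.array(P),np.array(p["rvec"],float),np.array(p["tvec"],float),K,None)[0][:,0]; print(uv.round(1))
x0,y0=int(uv[0,0])-16,int(uv[0,1])-12; k=12
c=cv2.resize(im[y0:y0+32,x0:x0+32],None,fx=k,fy=k,interpolation=cv2.INTER_CUBIC).clip(0,255)
c=(((c-c.min())/(c.max()-c.min()))**.7*255).astype(np.uint8)[...,::-1].copy(); d=c.copy()
col=[(255,0,0),(0,0,255),(0,160,255),(0,200,0),(0,200,0)]
for q,cc in zip(uv,col): cv2.circle(d,tuple(int(t) for t in ((q-[x0,y0]+.5)*k)),4,cc,-1)
cv2.imwrite("pics/ov.png",np.hstack([c,d]))
E
python3 ov.py
```

```text
[[297.7 224. ]
 [297.1 234. ]
 [297.3 231.3]
 [295.7 231.9]
 [298.4 235.6]]
```

View pics/ov.png

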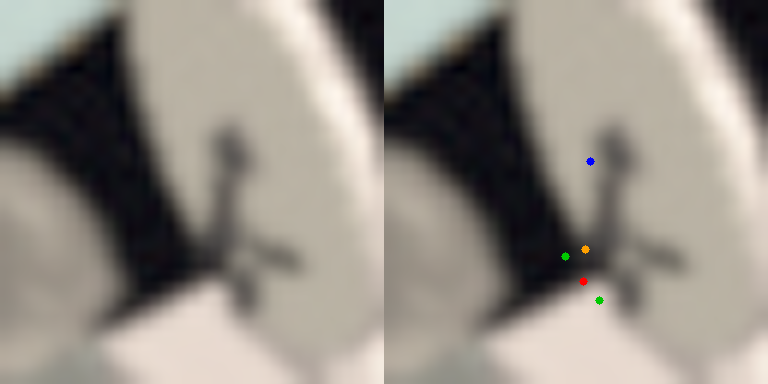

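The overlay shows the visible bob and right tab matching the predicted pointer and tab pattern, apart from a uniform calibration shift of about 2 px. The pointer is inside the gap. The refined index is about 0.30, so I'll nudge by 0.01 and let it settle.

Request:
carry_out(
  motion=[0,-0.2,0,-0.01,0,0,0,0,0,0,0,0,0,0,0,0,0,0,0,0,0,0,0,0,0,0,0,0,0,0,0,0,0,0,0,0,0,0,0,0,0,0,0,0,0,0,0,0],
)

```text
clock: 25.88
tool_pos: [0.577, -0.0857, 0.2456]
eef_rot: [0.981, -0.124, -0.019, 0.148]
contact_force: [-0.1, 3.8, 5.3]
opening: 0.294
```

Request:
carry_out(
  motion=[0,0,0,0,0,0,0,0,0,0,0,0,0,0,0,0,0,0,0,0,0,0,0,0,0,0,0,0,0,0,0,0,0,0,0,0,0,0,0,0,0,0,0,0,0,0,0,0],
)

```text
clock: 26.88
tool_pos: [0.577, -0.0857, 0.2456]
eef_rot: [0.981, -0.124, -0.019, 0.148]
contact_force: [0.4, 3.5, 6.3]
opening: 0.295
```

```bash
python3 pv.py; python3 - <<'E'
from h import *
p=snapshot("top")
for n in["stopper","timer","marker","petri","bench_stopper","beaker","amber_bottle"]:
    m=find(p,n)
    print(n, None if m is None else (round(m["p"],2),np.round(np.median(cloud(p,m["pixels"]),0),3)))
E
```

```text
26.875 notch est [ 0.5631 -0.1429  0.055 ] off rail (gx,gy,z) mm [0.5 0.5 0. ]
lean 0.2996 pitch 0.0016 F local [-0.5, 3.5] 6.3 M [ 0.72  0.28 -0.03] 2.6022299804402045
stopper (0.29, array([ 0.546, -0.142,  0.084]))
timer (0.88, array([ 0.716, -0.356,  0.016]))
marker (0.53, array([0.405, 0.117, 0.015]))
petri (0.64, array([0.726, 0.088, 0.022]))
bench_stopper None
beaker (0.78, array([0.742, 0.331, 0.043]))
amber_bottle (0.74, array([ 0.732, -0.05 ,  0.079]))
```

```bash
python3 -c "
from plant import workorder; print(workorder.finish_job())"
```

```text
the job is handed in; nothing more can be done
None
```

I handed the job in at about 27 s. The black stopper is in the tray, and the gauge is gripped with its foot resting on the rail, leaning 0.30 rad towards +y so that the pointer sits in the index gap.

**What the last checks showed**
- **Stopper:** after release, the wrist camera saw it near the middle of the tray. At the very end the finder's top-down "stopper" detection was a false one at low confidence (0.29), so that check did not confirm it again.
- **Seating:** my estimate of the notch was within about 0.6 mm of the rail axis. Contact force was a steady 6 N or so upward and 3.5 N sideways, with the gauge's weight included.
- **Pointer and index:** the lean is 0.300 rad. The index measured 0.29 to 0.31 rad in the close wrist view; the gap leaves the pointer about ±0.08 rad.
- **Weakest check:** the scene camera's view of the seated dial was too blurred to measure well. One rough reading put the index nearer 0.24 and the pointer about 0.03 rad further towards +y, which is still inside the gap. An overlay on that view agreed with the close wrist reading.
- **Bystanders:** the timer, beaker and amber bottle read where they did at the start. The dish read about 12 mm off and the marker pen about 30 mm off along y. I put this down to partly hidden outlines, since the arm never went near them. The finder missed the white stopper in the top view both times, so I could not confirm it at the end.
- **Grasp:** the pads sit about 5 mm off the grip's centre along the gauge's x, and the hold stayed firm throughout.

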